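Clear the fixture bed and draw the cassette

TASK

Pick up the bench brush and sweep the four metal offcuts off the fixture bed into the chip tray at its edge, moving them only with the brush; then stand the brush on its bristles on the bench, clear of the fixture, and let go. Next pinch the cassette's two side catches together, draw it up out of its bay, and finish while holding it still and upright by the pressed catches, its underside at least 10 cm above the bed; leave the gear housing, the screwdriver and the bearing where they are.

Things in the scene. Friction and masses are not known exactly. Their poses are not given: they have to be found in the camera images.
- fixture: Fixed bench fixture. Origin at bench level under the middle of the bed; z up. The bed is a dark steel block, 260 x 260 mm, its flat top 40 mm above the bench (x and y from -130 to 130 mm). It carries the cassette bay at +x and the open strip with the offcuts at -x; the chip tray adjoins its -y edge.
- bay (a point): Middle of the cassette bay, on the bed's top, at x = +70, y = 0 mm of the fixture. A grey frame round it, outside 74 (x) x 68 (y) mm, stands 30 mm above the bed (70 mm above the bench).
- strip (a point): Middle of the open strip of the bed, on its top, at x = -60, y = 0 mm of the fixture. The offcuts lie within 40 mm of it along the fixture's x, and from -70 to +45 mm along y. Free bed all the way from y = +130 to the tray edge at y = -130 mm.
- tray (a point): Middle of the floor of the aluminium chip tray, at x = -50, y = -180 mm of the fixture. It measures 160 (x) x 100 (y) mm, its floor lies 3 mm and its rim 30 mm above the bench; on the bed's side it is open right up to the bed's edge.
- cassette: Loose aluminium block 56 (x) x 48 (y) x 85 (z) mm, about 0.34 kg, in the bay with 1 mm play; axes parallel to the fixture's. Origin at the centre of its underside, which rests on the bed. In the middle of each long side (+y, -y) is a ribbed black spring catch whose tooth sits under the bay's frame and locks the cassette until the catch is pressed in 5 mm or more.
- cassette_grip (a point): Point midway between the two catch pads, 58 mm above the cassette's underside; a gripper pointing down and closing along the cassette's y takes both pads here. Pads 24 mm wide (x), 40 to 76 mm above the underside, 62 mm over their outer faces, 48 mm when both are pressed home.
- catch_left (a joint): How far the catch on the cassette's +y side is pressed in, m: 0 out (locked), 0.007 home. Spring: 4 N to start, 7 N home; a grip of 20 to 40 N presses both home and carries the cassette.
- catch_right (a joint): The same for the catch on the cassette's -y side.
- brush: Wooden bench brush standing on its bristles on the bench, 0.18 kg, stiff dark bristles. Origin at the centre of the bristles' underside; long axis x. Bristles 116 (x) x 32 (y) x 31 (z) mm, wooden back 122 x 36 mm from 30 to 46 mm height, and on top a grip rib 80 (x) x 22 (y) mm from 46 to 87 mm height. It stands beside the fixture, on the left or the right.
- brush_grip (a point): Point inside the brush's grip rib, 68 mm above the bristles' underside: pinch it here across the brush's y axis.
- offcut_block: Loose metal offcut; its origin is its centre. Steel block 24 x 20 x 18 mm, 35 g.
- offcut_bar: Loose metal offcut; its origin is its centre. Steel square bar 28 x 14 x 14 mm, 35 g.
- offcut_angle: Loose metal offcut; its origin is its centre. Aluminium angle, legs 22 and 20 mm, 22 mm long, lying on one leg.
- offcut_tee: Loose metal offcut; its origin is its centre. Steel tee-shaped piece 24 x 22 mm, 16 mm high.
- gear_housing: Bystander: dark cast gear housing 85 x 60 mm, 55 mm high, on the bench on the side of the fixture where the brush is not. Origin under its centre.
- screwdriver: Bystander: green-handled screwdriver about 160 mm long lying on the bench beyond the left-hand place of brush or housing.
- bearing: Bystander: steel bearing ring, 52 mm across, 16 mm high, on the bench beyond the right-hand place. Origin under its centre.
Mind the look-alikes: they are no part of the job. Leave any green, orange or turquoise look-alike of the cassette alone.

How it is judged:
By the outcome, as a careful person would: the job done as asked, in the order asked, and still so for the second after the job is handed in, while the arm keeps its last pose, push and grip.
It also fails if it takes over 72 s, if anything falls off the work surface, if the arm or the gripper's body presses on something with over 40 N, if the wrist force passes 120 N, or if a joint passes its speed limit or range.

ROBOT

A 6-joint arm with a two-finger parallel gripper is mounted at the origin on the work surface. World frame = base frame: x ahead of the robot, y to its left, z up, the work surface at z = 0. Lengths are in m, angles in rad, forces in N, time in s.
With the tool pointing down it reaches from about 0.275 to 0.725 m from the base axis. Payload 5.6 kg.
Tool frame: the origin (TCP) lies at the very end of the fingers, on their centre line; the grasp point (between the pads) lies 19 mm behind it; z points along the fingers, y is the line along which they close (so a half turn about z gives the same grasp; the last joint's range is limited). The gripper opens to 85 mm and grips with 20 to 120 N. Pads are 22 mm wide; open, the fingers measure 114 mm over their backs; the gripper's body (76 mm by 85 mm) begins 54 mm behind the grasp point. The pads swing forward as they close: fully open they stand 13 mm farther back than shut.
Start: joints at [1.631, 0.255, 0.108, 0, -1.424, -0.285], TCP at [0.123, 0.536, 0.231] pointing down, gripper open.
Joint ranges: [-2.95, 2.95], [-1.21, 1.97], [-1.09, 1.5], [-2.87, 1.71], [-2.94, -0.07], [-3.05, 3.05]. Speed limits (rad/s): [2.57, 2.57, 3.14, 3.14, 3.14, 3.14].

INTERFACE

Orientations are given as a unit quaternion [w, x, y, z].
In Python, from cell import bot gives the robot as it stands.
- The arm moves only by the tool carry_out, never from a script. Its argument "steps" is a list that holds one entry, the list of rows, each a list of 5 numbers: the finger opening in m, from 0 to 0.0854, then the shift along the world's x, y, z in m, then the turn about the world's z in degrees. A call has 1 to 10 rows; each row shifts and turns the commanded pose from where the row before left it; what a row does not reach is not made up. A row lasts 1/12 s, in which the tool goes at most 41.7 mm and 7.16 degrees, less where a joint would pass 70% of its speed; a pose out of reach is approached as far as the arm can. A call is refused whole if a number of a shift passes 0.0417 or a number of a turn 7.16, either way. A call with a gripper value outside its range is refused whole. The fingers move at their own pace and stop on an object; "grip_force" is the grip in N (left out, the last holds). Time passes only in rows, so rows that do not move let the fingers close. It gives the time, the measured TCP pose, the force, the opening and the grip force at its end, in the units of the state.
- bot.sense(): the state, without advancing time (a new reading comes with each control period).
- bot.get_image(name): name is "scene" or "top"; returns a dict with "pixels" (384x512x3 uint8, blue, green, red), "fx", "fy", "cx", "cy" (pixels), "k1" (the pictures are not rectified: a ray, as slopes to the right and down, at radius r is drawn at 1 + k1 r^2 times it, then the intrinsics apply), "R" (3x3) and "t" (3): a world point X has camera coordinates R X + t. Camera axes: x right, y down, z forward; pixel columns grow to the right and rows downward; lengths in m; the calibration is good to about 2 mm. A picture is of the moment at which its call begins. There is no depth.
- bot.close_job(): hands the job in; it is judged then, once.
Trained networks look in a picture, given as the dict that the camera call returned (one of the last four; its "shot" number tells which), for a name from the list of things; names that differ only in an ending like _2 or _b are one class to them, and where a whole thing is asked for, a point or a joint stands for the part that bears it (a point fixed in the world has none). Each returns a list of dicts, best first, with "conf" (0 to 1); they miss things now and then, are a little off and sometimes report something else, mostly with a low value. They report only what shows in the picture. A call takes as long as a camera call. They do not tell look-alikes from the thing itself.
- bot.outline_of(picture, label): "mask" (384x512 bool, what is visible of it) and "bbox" ([centre column, centre row, width, height] as shares, 0 to 1, of the picture: columns of its width, rows of its height, round what is visible of it).
- bot.tip_of(picture, label): "location" ([column, row] as shares, 0 to 1, of the picture: columns of its width, rows of its height: a listed point, or the origin of a listed thing).
The state is a dict: "time": time; "joint_pos": joint angles; "joint_velocities": joint speeds; "effort": joint torques, N m; "position": TCP position; "orientation": TCP orientation; "force": force on the tool from outside, world axes, zero at the start; "wrist_torque": the same for the moment, N m; "opening": finger opening in m; "gripper_force": force on a finger pad.
Only numpy, scipy, OpenCV 4.12 (cv2) and the standard library are available. Lean on these libraries where they do the work, as an engineer would, in place of code of your own. Each camera call takes 0.05 s, during which the arm holds its last target. There are 200 camera calls.

## Working session

There is one attempt and no reset: what is moved stays moved. The work goes in short steps, Python scripts to look and compute and a tool call to move; the robot and the scene stay as the last step left them, time stands still between calls to the robot, and variables do not carry over. Pictures are saved under pics/ and viewed, at most 10 in all, crops included, and the job is handed in when it is done.

Besides the shell and the picture viewer there is one more tool, called after "Request:" as a command line: name --argument value ..., lists and objects as JSON in quotes. carry_out: Moves the arm, as the interface text tells. Its arguments: {"type":"object","properties":{"steps":{"type":"array"},"grip_force":{"type":"number"}},"required":["steps"]}

```bash
mkdir -p pics; ls; cat > h.py <<'E'
import numpy as np, cv2
from cell import bot
def ray(im,u,v):
    K=np.array([[im["fx"],0,im["cx"]],[0,im["fy"],im["cy"]],[0,0,1.]])
    d=cv2.undistortPoints(np.array([[[u,v]]],float),K,np.array([im["k1"],0,0,0.]))[0,0]
    R=np.array(im["R"]);t=np.array(im["t"])
    return -R.T@t, R.T@np.array([d[0],d[1],1.])
def onz(im,u,v,z):
    c,d=ray(im,u,v); return c+d*(z-c[2])/d[2]
def proj(im,X):
    K=np.array([[im["fx"],0,im["cx"]],[0,im["fy"],im["cy"]],[0,0,1.]])
    p=cv2.projectPoints(np.array(X,float).reshape(-1,1,3),cv2.Rodrigues(np.array(im["R"],float))[0],np.array(im["t"],float),K,np.array([im["k1"],0,0,0.]))[0]
    return p[:,0]
def tri(a,b):
    A=np.zeros((3,3));y=np.zeros(3)
    for c,d in (a,b):
        d=d/np.linalg.norm(d);P=np.eye(3)-np.outer(d,d);A+=P;y+=P@c
    return np.linalg.solve(A,y)
E
python3 - <<'E'
from h import *
s=bot.get_image("scene");t=bot.get_image("top")
cv2.imwrite("pics/s1.png",s["pixels"]);cv2.imwrite("pics/t1.png",t["pixels"])
print(bot.sense())
for n in "fixture bay strip tray cassette cassette_grip brush brush_grip offcut_block offcut_bar offcut_angle offcut_tee gear_housing screwdriver bearing".split():
    for nm,im in (("s",s),("t",t)):
        for d in bot.tip_of(im,n)[:3]:
            u,v=d["location"][0]*512,d["location"][1]*384
            print(n,nm,round(d["conf"],2),round(u),round(v),onz(im,u,v,{"cassette_grip":.098,"brush_grip":.068,"bay":.04,"strip":.04,"cassette":.04}.get(n,.0 if 'off' not in n else .048)).round(3))
E
```

```text
pics
{'time': 0.1, 'joint_pos': array([ 1.63057908e+00,  2.55726115e-01,  1.07136234e-01, -4.33116573e-04,
       -1.42389313e+00, -2.84597502e-01]), 'joint_velocities': array([-0.00066521,  0.00031256,  0.0039408 ,  0.00269674,  0.00073269,
        0.00025311]), 'effort': array([-3.28406742e-03, -3.87603307e+01,  2.38472146e+01,  5.37789837e+00,
       -3.85116844e-03, -4.57527051e-06]), 'position': array([0.12245429, 0.53574626, 0.23046527]), 'orientation': array([ 8.67569066e-04,  9.93684988e-01, -1.12202441e-01, -6.65331367e-05]), 'force': array([ 0.4261933 ,  0.68739543, -0.05659926]), 'wrist_torque': array([ 0.01416664, -0.02415593, -0.03073824]), 'gripper_force': 0.0, 'opening': 0.0852394521204964}
fixture s 0.6 245 191 [0.541 0.047 0.   ]
fixture t 0.56 259 230 [0.544 0.039 0.   ]
bay s 0.75 266 196 [0.614 0.064 0.04 ]
bay t 0.72 252 203 [0.619 0.059 0.04 ]
strip s 0.7 229 175 [0.489 0.031 0.04 ]
strip t 0.67 258 246 [0.497 0.037 0.04 ]
tray s 0.68 190 227 [ 0.529 -0.143  0.   ]
tray t 0.97 321 229 [ 0.551 -0.143  0.   ]
tray t 0.22 375 192 [ 0.665 -0.306  0.   ]
cassette s 0
[... 1036 characters left out ...]
80 236 [ 0.526 -0.021  0.048]
offcut_angle s 0.51 228 160 [0.451 0.061 0.048]
offcut_angle s 0.48 266 197 [0.619 0.059 0.048]
offcut_angle t 0.64 255 260 [0.46  0.047 0.048]
offcut_angle t 0.41 253 199 [0.629 0.057 0.048]
offcut_tee s 0.61 239 178 [0.52  0.044 0.048]
offcut_tee t 0.48 254 236 [0.525 0.05  0.048]
gear_housing s 0.85 106 270 [ 0.482 -0.382  0.   ]
gear_housing s 0.51 190 227 [ 0.529 -0.146  0.   ]
gear_housing t 0.68 402 251 [ 0.49  -0.385  0.   ]
gear_housing t 0.66 145 184 [0.671 0.385 0.   ]
screwdriver s 0.81 355 151 [0.663 0.401 0.   ]
screwdriver t 0.61 148 184 [0.67  0.376 0.   ]
bearing s 0.83 173 301 [ 0.665 -0.3    0.   ]
bearing t 0.71 378 191 [ 0.668 -0.315  0.   ]
```

```bash
python3 - <<'E'
import cv2
s=cv2.imread("pics/s1.png");t=cv2.imread("pics/t1.png")
cv2.imwrite("pics/s1b.png",cv2.resize(s[80:340,70:410],None,fx=2.3,fy=2.3,interpolation=cv2.INTER_CUBIC))
cv2.imwrite("pics/t1b.png",cv2.resize(t[120:320,90:430],None,fx=2.3,fy=2.3,interpolation=cv2.INTER_CUBIC))
E
```

```text
(no output)
```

View pics/s1b.png

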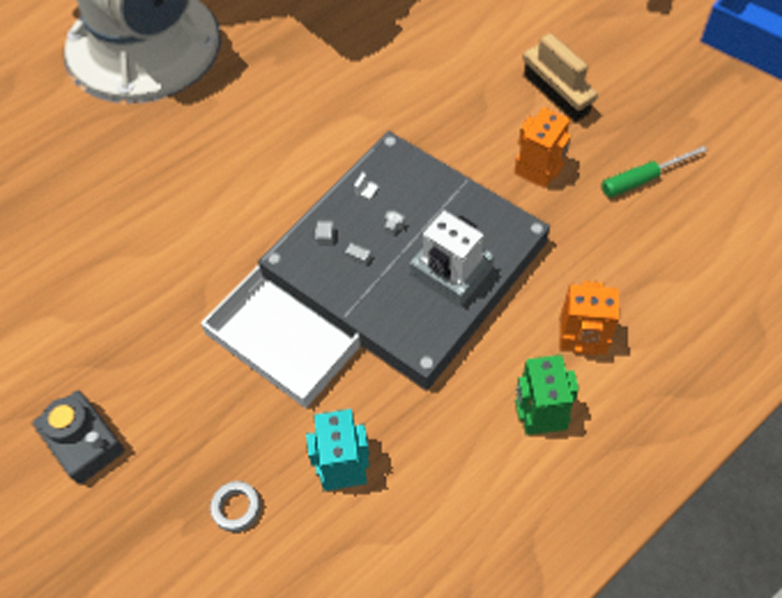

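View pics/t1b.png

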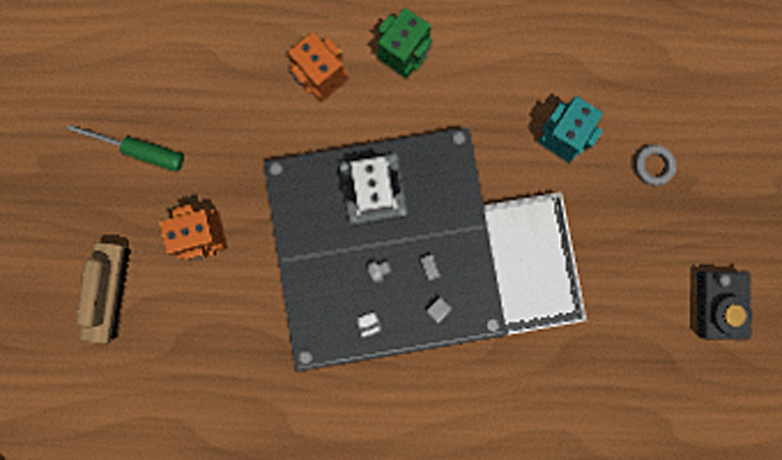

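The pictures show:
- **Brush:** wooden, on the left at scene (312,110) / top (128,247).
- **Bed:** in the middle, with the offcuts at top (255,260), (254,236), (280,236) and (283,256).
- **Cassette:** the candidates in the top picture are the silver one in the grey bay frame (252,200), orange (172,220), orange (228,148), green (265,138) and turquoise (338,175). I choose the silver one in the bay, because the other four are coloured look-alikes standing on the bench.
- **Brush look-alikes:** none seen. The orange cassette at (172,220) stands near the brush and must be cleared.

Next I'll fit the poses of the fixture and brush.

```bash
python3 - <<'E'
from h import *
from scipy.optimize import minimize
s=bot.get_image("scene");t=bot.get_image("top")
g=cv2.cvtColor(t["pixels"],cv2.COLOR_BGR2GRAY);gs=cv2.cvtColor(s["pixels"],cv2.COLOR_BGR2GRAY)
def spot(g,u,v,r=4):
    u,v=int(round(u)),int(round(v));w=g[v-r:v+r+1,u-r:u+r+1].astype(float);w=np.clip(w-np.median(w)-25,0,None)
    yy,xx=np.mgrid[v-r:v+r+1,u-r:u+r+1];return (xx*w).sum()/w.sum(),(yy*w).sum()/w.sum()
for im,gg,o,pts in ((t,g,(90,120),[(276,169),(459,138),(493,325),(305,357)]),(s,gs,(70,80),[(537,229),(427,363),(274,258),(390,141)])):
    P=np.array([onz(im,*spot(gg,a/2.3+o[0],b/2.3+o[1]),.041) for a,b in pts]) # (+x+y),(+x-y),(-x-y),(-x+y)
    c=P.mean(0);ex=(P[0]+P[1]-P[2]-P[3])[:2];ey=(P[0]+P[3]-P[1]-P[2])[:2]
    print(P.round(4).tolist(),c.round(4),np.degrees(np.arctan2(ex[1],ex[0])),np.degrees(np.arctan2(-ey[0],ey[1])),np.linalg.norm(ex)/2,np.linalg.norm(ey)/2)
def box(p,lx,ly,z0,z1):
    c,sn=np.cos(p[2]),np.sin(p[2])
    return [[p[0]+c*a*lx/2-sn*b*ly/2,p[1]+sn*a*lx/2+c*b*ly/2,z] for a in(-1,1) for b in(-1,1) for z in(z0,z1)]
ms=[(im,bot.outline_of(im,"brush")[0]["mask"]) for im in (s,t)]
S=8
def sil(im,p):
    m=np.zeros((384*1,512),np.uint8)
    big=np.zeros((384*2,512*2),np.uint8)
    for b in ((.116,.032,0,.031),(.122,.036,.03,.046),(.08,.022,.046,.087)):
        h=cv2.convexHull(((proj(im,box(p,*b))+.5)*2*16).astype(np.int32));cv2.fillConvexPoly(big,h,255,cv2.LINE_AA,4)
    return cv2.resize(big,(512,384),interpolation=cv2.INTER_AREA)/255.
def cost(p,ms=ms): return sum(np.abs(sil(im,p)-m).sum()/m.sum() for im,m in ms)
best=min((minimize(cost,[.474,.398,y],method="Nelder-Mead",options=dict(initial_simplex=[[.474,.398,y],[.482,.398,y],[.474,.406,y],[.474,.398,y+.1]])) for y in(-.4,-.2,0,.2)),key=lambda r:r.fun)
print("brush",best.x,np.degrees(best.x[2]),best.fun)
for q in ms:
    r=minimize(cost,best.x,args=([q],),method="Nelder-Mead",options=dict(initial_simplex=[best.x+d for d in np.array([[0,0,0],[.006,0,0],[0,.006,0],[0,0,.1]])]));print(r.x,np.degrees(r.x[2]),r.fun)
z=np.array(bot.sense()["orientation"]);from scipy.spatial.transform import Rotation as R
print(R.from_quat(z[[1,2,3,0]]).as_matrix().round(3))
for n,h in (("orange near brush",0),):
    pass
E
```

```text
[[0.6424, 0.1808, 0.041], [0.6878, -0.0448, 0.041], [0.4577, -0.0902, 0.041], [0.4133, 0.1347, 0.041]] [0.5503 0.0451 0.041 ] 11.283752007072477 11.290268294024244 0.23411507391325245 0.2296904878647412
[[0.6421, 0.1825, 0.041], [0.6871, -0.0437, 0.041], [0.4564, -0.0893, 0.041], [0.412, 0.1404, 0.041]] [0.5494 0.0474 0.041 ] 10.767198928139798 11.091932755001618 0.2345393700849083 0.23228601664998139
brush [ 0.48342973  0.3907645  -0.13082949] -7.495977891784 0.3072561487236616
[ 0.47900812  0.39274888 -0.21338515] -12.226068232759944 0.14571453035362614
[ 0.48358355  0.39045873 -0.10081765] -5.776425608671107 0.1246627091203454
[[ 0.975 -0.223 -0.   ]
 [-0.223 -0.975 -0.   ]
 [ 0.     0.    -1.   ]]
```

```bash
python3 - <<'E'
from h import *
s=bot.get_image("scene");t=bot.get_image("top")
def draw(im,y0,y1,x0,x1,k,ps):
    o=cv2.resize(im["pixels"][y0:y1,x0:x1],None,fx=k,fy=k,interpolation=cv2.INTER_CUBIC)
    for p,col in ps:
        for lx,ly,z in ((.122,.036,.046),(.08,.022,.087)):
            a=np.radians(p[2]);c,n=np.cos(a),np.sin(a)
            q=proj(im,[[p[0]+c*i*lx/2-n*j*ly/2,p[1]+n*i*lx/2+c*j*ly/2,z] for i,j in((-1,-1),(-1,1),(1,1),(1,-1))])
            cv2.polylines(o,[((q+.5-[x0,y0])*k).astype(np.int32)],True,col,1)
    return o
ps=[((.481,.391,-8),(0,0,255)),((.481,.391,-14),(255,0,0))]
a=draw(t,210,280,105,185,5,ps);b=draw(s,80,150,285,365,5,ps)
cv2.imwrite("pics/b1.png",np.hstack([a,b]))
c=np.array([.55,.046]);y=np.radians(11.2)
M=np.array([[np.cos(y),np.sin(y)],[-np.sin(y),np.cos(y)]])
for n in("block","bar","angle","tee"):
    r=[bot.tip_of(im,"offcut_"+n)[0] for im in(s,t)]
    P=tri(*[ray(im,d["location"][0]*512,d["location"][1]*384) for im,d in zip((s,t),r)]);print(n,P.round(3),(M@(P[:2]-c)).round(3))
print(onz(t,172,221,.08))
E
```

```text
Traceback (most recent call last):
IndexError: list index out of range
```

View pics/b1.png

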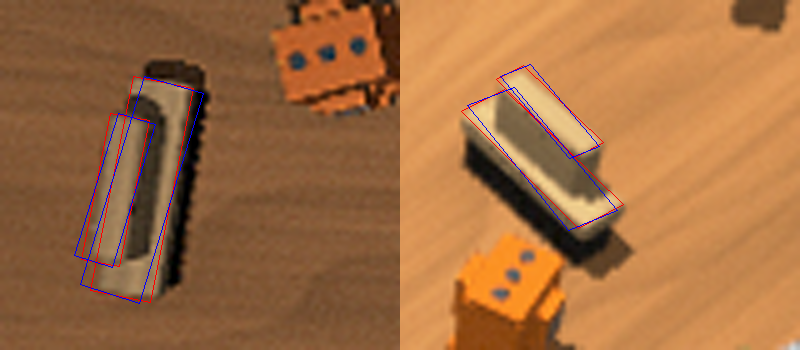

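Request:
carry_out --steps '[[[0.085, 0.04, -0.016, 0, 0.5], [0.085, 0.04, -0.016, 0, 0.5], [0.085, 0.04, -0.016, 0, 0.5], [0.085, 0.04, -0.016, 0, 0.5], [0.085, 0.04, -0.016, 0, 0.5], [0.085, 0.04, -0.016, 0, 0.5], [0.085, 0.04, -0.016, 0, 0.5], [0.085, 0.04, -0.016, 0, 0.5], [0.085, 0.038, -0.017, 0, 0.5], [0.085, 0, 0, 0, 0]]]' --grip_force 40

```text
time: 2.78
position: [0.4755, 0.3915, 0.2302]
orientation: [0.001, 0.997, -0.076, 0.0]
force: [-1.0, -0.9, -0.8]
opening: 0.0853
gripper_force: 0.0
```

The crop shows the brush clearly. Its rib top is at crop (115,185) in the top view and (550,110) in the scene view, standing alone with the orange look-alike to one side. The model at yaw about -6° fits, so I'm descending.

Request:
carry_out --steps '[[[0.085, 0.006, -0.001, -0.03, 2.7], [0.085, 0, 0, -0.035, 0], [0.085, 0, 0, -0.035, 0], [0.085, 0, 0, -0.03, 0], [0.085, 0, 0, -0.025, 0], [0.085, 0, 0, -0.012, 0], [0.085, 0, 0, -0.01, 0], [0.085, 0, 0, 0, 0], [0.03, 0, 0, 0, 0], [0.0, 0, 0, 0, 0]]]' --grip_force 40

```text
time: 3.62
position: [0.4768, 0.3951, 0.0558]
orientation: [-0.001, 0.999, -0.049, 0.001]
force: [-0.1, 0.6, 0.2]
opening: 0.0634
gripper_force: 0.0
```

Request:
carry_out --steps '[[[0.0, 0, 0, 0, 0], [0.0, 0, 0, 0, 0], [0.0, 0, 0, 0, 0], [0.0, 0, 0, 0, 0], [0.0, 0, 0, 0, 0], [0.0, 0, 0, 0, 0]]]'

```text
time: 4.12
position: [0.4762, 0.3945, 0.0548]
orientation: [-0.0, 0.999, -0.049, 0.0]
force: [-0.8, -0.5, 2.6]
opening: 0.0214
gripper_force: 45.9
```

Request:
carry_out --steps '[[[0.0, 0, 0, 0.02, 0], [0.0, 0, 0, 0.03, 0], [0.0, 0, 0, 0.035, 0], [0.0, 0, 0, 0.035, 0], [0.0, 0, -0.03, 0, 2.8], [0.0, -0.0015, -0.035, 0, 2.8], [0.0, -0.0015, -0.035, 0, 2.8], [0.0, -0.0015, -0.035, 0, 2.8], [0.0, -0.0015, -0.035, 0, 2.8], [0.0, -0.0015, -0.035, 0, 2.8]]]' --grip_force 60

```text
time: 4.95
position: [0.4678, 0.1877, 0.1738]
orientation: [0.0, 0.995, 0.098, -0.0]
force: [1.7, 0.1, -1.3]
opening: 0.0211
gripper_force: 59.2
```

Request:
carry_out --steps '[[[0.0, 0, -0.035, 0, 0], [0.0, 0, -0.023, 0, 0], [0.0, 0, 0, 0, 0], [0.0, 0, 0, 0, 0]]]'

```text
time: 5.28
position: [0.4682, 0.1303, 0.1741]
orientation: [-0.0, 0.995, 0.096, -0.0]
force: [0.4, 0.2, -1.8]
opening: 0.0211
gripper_force: 59.4
```

```bash
python3 - <<'E'
from h import *
s=bot.get_image("scene");t=bot.get_image("top")
q=bot.sense();print(q["position"],q["opening"],q["gripper_force"],2*np.degrees(np.arctan2(q["orientation"][2],q["orientation"][1])))
a=cv2.resize(s["pixels"][70:290,150:370],(400,400));b=cv2.resize(t["pixels"][140:320,150:330],(400,400))
cv2.imwrite("pics/g1.png",np.hstack([a,b]))
E
```

```text
[0.46849132 0.13170371 0.17404432] 0.02134814233244837 59.39100801944733 11.111659404204683
```

View pics/g1.png

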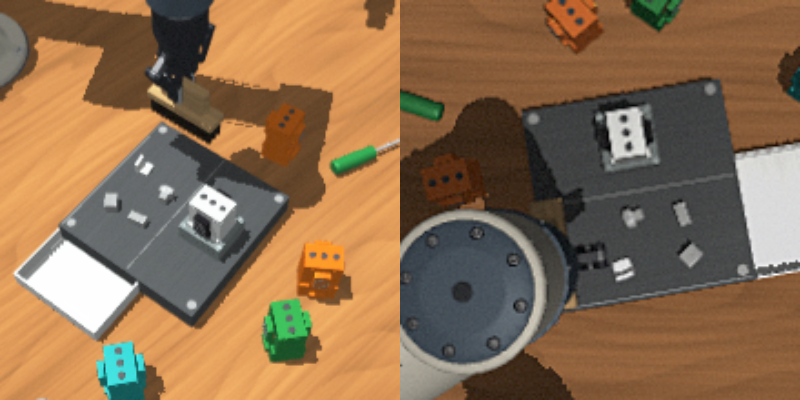

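The brush is held level at scene crop (185,110), and all four offcuts lie ahead of it on the strip. Next I lower to just above the bed and sweep along the fixture's -y.

Request:
carry_out --steps '[[[0.0, 0, 0, -0.025, 0], [0.0, 0, 0, -0.025, 0], [0.0, 0, 0, -0.015, 0], [0.0, 0, 0, -0.008, 0], [0.0, 0, 0, -0.004, 0], [0.0, 0, 0, 0, 0]]]'

```text
time: 5.88
position: [0.4685, 0.1318, 0.0969]
orientation: [0.0, 0.995, 0.097, -0.0]
force: [-0.2, -0.5, -1.2]
opening: 0.0211
gripper_force: 59.4
```

Request:
carry_out --steps '[[[0.0, 0.0008, -0.004, 0, 0], [0.0, 0.0016, -0.008, 0, 0], [0.0, 0.0019, -0.0098, 0, 0], [0.0, 0.0019, -0.0098, 0, 0], [0.0, 0.0019, -0.0098, 0, 0], [0.0, 0.0019, -0.0098, 0, 0], [0.0, 0.0019, -0.0098, 0, 0], [0.0, 0.0019, -0.0098, 0, 0], [0.0, 0.0019, -0.0098, 0, 0], [0.0, 0.0019, -0.0098, 0, 0]]]'

```text
time: 6.72
position: [0.4863, 0.0399, 0.0973]
orientation: [-0.0, 0.995, 0.097, 0.0]
force: [-0.1, 1.1, -1.7]
opening: 0.0215
gripper_force: 59.4
```

Request:
carry_out --steps '[[[0.0, 0.0019, -0.0098, 0, 0], [0.0, 0.0019, -0.0098, 0, 0], [0.0, 0.0019, -0.0098, 0, 0], [0.0, 0.0019, -0.0098, 0, 0], [0.0, 0.0019, -0.0098, 0, 0], [0.0, 0.0019, -0.0098, 0, 0], [0.0, 0, 0, 0, 0]]]'

```text
time: 7.3
position: [0.4978, -0.0196, 0.0972]
orientation: [0.0, 0.995, 0.096, -0.0]
force: [-0.8, -0.2, -2.3]
opening: 0.021
gripper_force: 59.5
```

```bash
python3 - <<'E'
from h import *
s=bot.get_image("scene");t=bot.get_image("top")
q=bot.sense();print(q["position"],q["opening"],2*np.degrees(np.arctan2(q["orientation"][2],q["orientation"][1])),q["force"])
a=cv2.resize(s["pixels"][100:260,140:300],(400,400),interpolation=cv2.INTER_CUBIC);b=cv2.resize(t["pixels"][180:320,210:350],(400,400),interpolation=cv2.INTER_CUBIC)
cv2.imwrite("pics/w1.png",np.hstack([a,b]))
E
```

```text
[ 0.49752376 -0.01847375  0.09715792] 0.02120269655834506 11.061674771660012 [-0.09463665  0.66919336 -2.99080751]
```

View pics/w1.png

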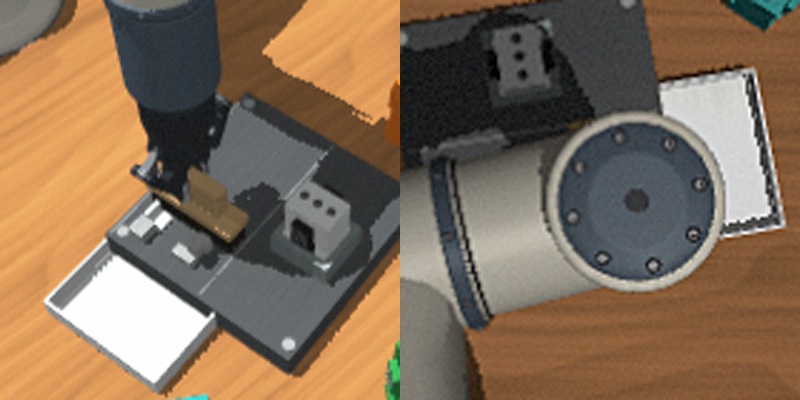

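The sweep is going well: the offcuts are gathered before the bristles at scene crop (150,220) to (190,250), with the tray straight ahead. I'll continue past the edge, slowly.

Request:
carry_out --steps '[[[0.0, 0.0008, -0.004, 0, 0], [0.0, 0.0012, -0.006, 0, 0], [0.0, 0.0014, -0.007, 0, 0], [0.0, 0.0014, -0.007, 0, 0], [0.0, 0.0014, -0.007, 0, 0], [0.0, 0.0014, -0.007, 0, 0], [0.0, 0.0014, -0.007, 0, 0], [0.0, 0.0012, -0.006, 0, 0], [0.0, 0.0012, -0.006, 0, 0], [0.0, 0.0012, -0.006, 0, 0]]]'

```text
time: 8.23
position: [0.5103, -0.0816, 0.0973]
orientation: [0.0, 0.995, 0.097, 0.0]
force: [0.4, -0.2, -1.9]
opening: 0.0214
gripper_force: 59.4
```

Request:
carry_out --steps '[[[0.0, 0.0012, -0.006, 0, 0], [0.0, 0.0012, -0.006, 0, 0], [0.0, 0.0012, -0.006, 0, 0], [0.0, 0.0012, -0.006, 0, 0], [0.0, 0.0008, -0.004, 0, 0], [0.0, 0, 0, 0, 0], [0.0, 0, 0, 0, 0]]]'

```text
time: 8.82
position: [0.5158, -0.109, 0.0973]
orientation: [-0.0, 0.995, 0.097, 0.0]
force: [0.9, 0.2, -1.1]
opening: 0.0214
gripper_force: 59.4
```

```bash
python3 - <<'E'
from h import *
s=bot.get_image("scene");t=bot.get_image("top")
q=bot.sense();print(q["position"],q["opening"],2*np.degrees(np.arctan2(q["orientation"][2],q["orientation"][1])),q["force"])
a=cv2.resize(s["pixels"][130:290,140:300],(400,400),interpolation=cv2.INTER_CUBIC)
b=cv2.resize(t["pixels"][180:320,230:370],(400,400),interpolation=cv2.INTER_CUBIC)
cv2.imwrite("pics/w2.png",np.hstack([a,b]))
E
```

```text
[ 0.51574123 -0.10867965  0.09729647] 0.0211690716244878 11.127654309220521 [ 0.10351508  0.37263269 -1.1920124 ]
```

View pics/w2.png

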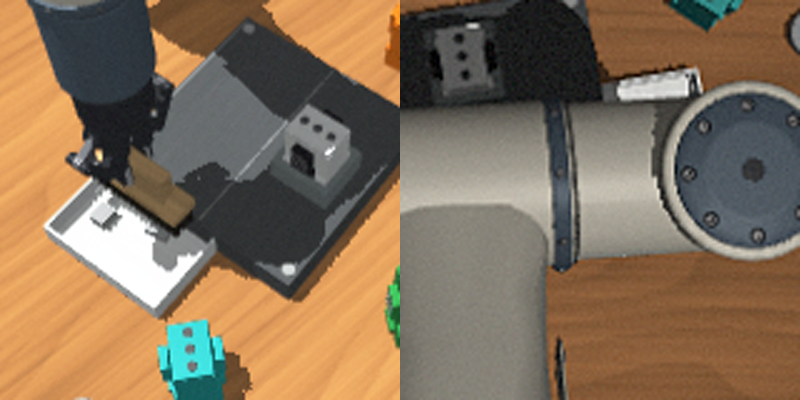

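The brush is past the edge, with offcuts visible in the tray at scene crop (103,212). The rest are hidden behind the brush or in its shadow, so I'll lift, retreat and check the tray.

Request:
carry_out --steps '[[[0.0, 0, 0, 0.01, 0], [0.0, 0, 0, 0.02, 0], [0.0, 0, 0, 0.025, 0], [0.0, 0, 0, 0.025, 0], [0.0, -0.004, 0.03, 0, -1.5], [0.0, -0.004, 0.038, 0, -1.5], [0.0, -0.004, 0.038, 0, -1.5], [0.0, -0.004, 0.038, 0, -1.5], [0.0, -0.004, 0.038, 0, -1.5], [0.0, -0.004, 0.038, 0, -1.5]]]'

```text
time: 9.75
position: [0.4912, 0.1131, 0.1784]
orientation: [-0.0, 1.0, 0.018, 0.001]
force: [0.9, -0.0, -1.5]
opening: 0.0212
gripper_force: 59.5
```

Request:
carry_out --steps '[[[0.0, -0.004, 0.038, 0, -1.5], [0.0, -0.004, 0.038, 0, -1.5], [0.0, -0.003, 0.038, 0, -1.5], [0.0, -0.003, 0.038, 0, -1.5], [0.0, 0, 0.038, 0, -1.8], [0.0, 0, 0.038, 0, 0], [0.0, 0, 0.03, 0, 0], [0.0, 0, 0.025, 0, 0], [0.0, 0, 0, 0, 0]]]'

```text
time: 10.5
position: [0.4769, 0.3986, 0.1768]
orientation: [-0.0, 0.999, -0.048, -0.0]
force: [0.5, -0.3, -2.5]
opening: 0.0214
gripper_force: 59.7
```

```bash
python3 - <<'E'
from h import *
s=bot.get_image("scene");t=bot.get_image("top")
q=bot.sense();print(q["position"],q["opening"],2*np.degrees(np.arctan2(q["orientation"][2],q["orientation"][1])),q["force"])
a=cv2.resize(s["pixels"][130:290,140:300],(400,400),interpolation=cv2.INTER_CUBIC)
b=cv2.resize(t["pixels"][160:320,200:360],(400,400),interpolation=cv2.INTER_CUBIC)
cv2.imwrite("pics/w3.png",np.hstack([a,b]))
E
```

```text
[0.47724985 0.39514707 0.17732983] 0.021147715864821403 -5.57473197803714 [-0.93194554 -0.13656015 -1.66200666]
```

View pics/w3.png

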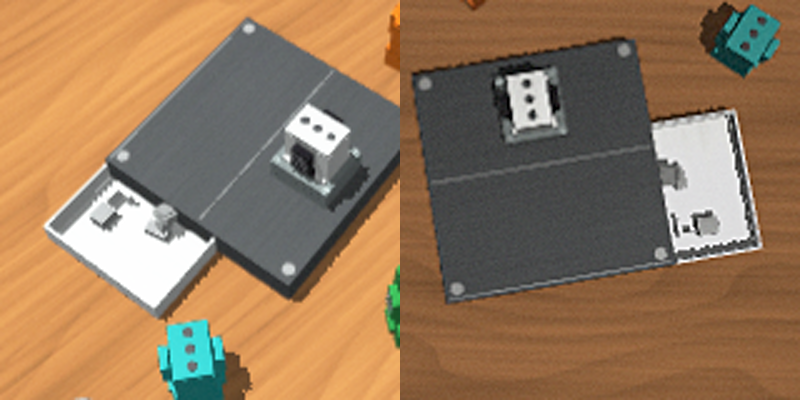

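The bed is clear. The tray holds offcuts at top crop (705,222), (680,228) and a pair at (670,175). I'll zoom in on that pair while I still hold the brush.

```bash
python3 - <<'E'
from h import *
s=bot.get_image("scene");t=bot.get_image("top")
a=cv2.resize(s["pixels"][190:250,155:230],(500,400),interpolation=cv2.INTER_CUBIC)
b=cv2.resize(t["pixels"][200:270,297:349],(298,400),interpolation=cv2.INTER_CUBIC)
cv2.imwrite("pics/w4.png",np.hstack([a,b]))
c=np.array([.55,.046]);y=np.radians(11.2)
M=np.array([[np.cos(y),np.sin(y)],[-np.sin(y),np.cos(y)]])
for n in("block","bar","angle","tee"):
  for nm,im in(("s",s),("t",t)):
    for d in bot.tip_of(im,"offcut_"+n)[:2]:
        u,v=d["location"][0]*512,d["location"][1]*384
        print(n,nm,round(d["conf"],2),round(u),round(v),*[(M@(onz(im,u,v,z)[:2]-c)).round(3) for z in(.012,.03)])
E
```

```text
block s 0.65 182 216 [-0.094 -0.175] [-0.085 -0.181]
block t 0.56 323 250 [-0.096 -0.181] [-0.096 -0.178]
bar s 0.56 205 225 [-0.023 -0.159] [-0.015 -0.164]
bar t 0.52 311 229 [-0.031 -0.157] [-0.032 -0.155]
bar t 0.27 402 251 [-0.141 -0.409] [-0.139 -0.402]
angle s 0.6 187 214 [-0.085 -0.161] [-0.076 -0.166]
angle t 0.62 314 251 [-0.096 -0.154] [-0.095 -0.151]
angle t 0.32 323 233 [-0.048 -0.187] [-0.048 -0.184]
tee s 0.64 207 220 [-0.029 -0.144] [-0.022 -0.15 ]
tee t 0.43 310 232 [-0.038 -0.152] [-0.038 -0.15 ]
```

View pics/w4.png

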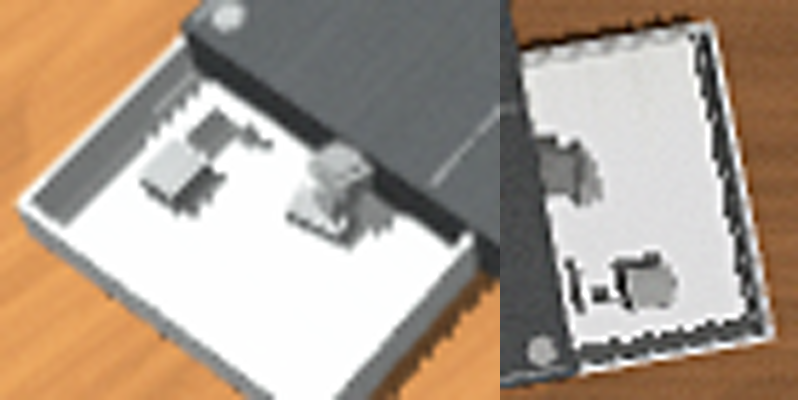

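All four offcuts are in the tray, with the tee resting on the bar next to the bed wall and the bed bare. Now I set the brush down.

Request:
carry_out --steps '[[[0.0, 0, 0, -0.025, 0], [0.0, 0, 0, -0.03, 0], [0.0, 0, 0, -0.025, 0], [0.0, 0, 0, -0.02, 0], [0.0, 0, 0, -0.01, 0], [0.0, 0, 0, -0.006, 0], [0.0, 0, 0, -0.003, 0], [0.0, 0, 0, -0.002, 0], [0.0, 0, 0, 0, 0], [0.0, 0, 0, 0, 0]]]'

```text
time: 11.93
position: [0.4783, 0.3947, 0.0575]
orientation: [-0.001, 0.999, -0.049, 0.001]
force: [-0.5, 0.8, -1.3]
opening: 0.0214
gripper_force: 59.7
```

Request:
carry_out --steps '[[[0.0, 0, 0, -0.0015, 0], [0.0, 0, 0, -0.001, 0], [0.0, 0, 0, 0, 0]]]'

```text
time: 12.18
position: [0.4782, 0.3946, 0.0548]
orientation: [-0.001, 0.999, -0.049, 0.001]
force: [-0.9, -0.1, 2.1]
opening: 0.0211
gripper_force: 60.1
```

Request:
carry_out --steps '[[[0.03, 0, 0, 0, 0], [0.05, 0, 0, 0, 0], [0.07, 0, 0, 0, 0], [0.085, 0, 0, 0, 0], [0.085, 0, 0, 0, 0], [0.085, 0, 0, 0, 0], [0.085, 0, 0, 0.01, 0], [0.085, 0, 0, 0.03, 0], [0.085, 0, 0, 0.04, 0], [0.085, 0, 0, 0.04, 0]]]' --grip_force 30

```text
time: 13.02
position: [0.4774, 0.3935, 0.1753]
orientation: [0.001, 0.999, -0.05, -0.0]
force: [1.4, 1.6, 0.4]
opening: 0.0851
gripper_force: 0.0
```

Request:
carry_out --steps '[[[0.085, 0, 0, 0.035, 0], [0.085, 0.012, -0.036, 0, 2.1], [0.085, 0.012, -0.036, 0, 2.1], [0.085, 0.012, -0.036, 0, 2.1], [0.085, 0.012, -0.036, 0, 2.1], [0.085, 0.012, -0.036, 0, 2.1], [0.085, 0, 0, 0, 0]]]'

```text
time: 13.6
position: [0.5392, 0.2087, 0.2103]
orientation: [0.001, 0.999, 0.041, 0.001]
force: [-0.2, 0.4, -0.4]
opening: 0.085
gripper_force: 0.0
```

```bash
python3 - <<'E'
from h import *
s=bot.get_image("scene");t=bot.get_image("top")
q=bot.sense();print(q["position"],q["opening"],2*np.degrees(np.arctan2(q["orientation"][2],q["orientation"][1])))
c=np.array([.55,.046]);y=np.radians(11.2);M=np.array([[np.cos(y),-np.sin(y)],[np.sin(y),np.cos(y)]])
g=c+M@[.07,0];print("bay from fixture",g)
for n,z in(("cassette_grip",.098),("bay",.04)):
  r=[]
  for im in(s,t):
    d=min((d for d in bot.tip_of(im,n)),key=lambda d:np.linalg.norm(onz(im,d["location"][0]*512,d["location"][1]*384,z)[:2]-g))
    u,v=d["location"][0]*512,d["location"][1]*384;r.append(ray(im,u,v));print(n,onz(im,u,v,z).round(4),round(d["conf"],2))
  print(tri(*r).round(4))
for im in(s,t):
  for d in bot.tip_of(im,"brush")[:1]: print("brush",onz(im,d["location"][0]*512,d["location"][1]*384,0).round(3),d["conf"])
o=[]
for im,(x0,y0,w,h) in((s,(235,150,60,60)),(t,(225,170,60,60))):
  k=400/w;p=cv2.resize(im["pixels"][y0:y0+h,x0:x0+w],(400,400),interpolation=cv2.INTER_CUBIC)
  for lx,ly,z in((.056,.048,.125),(.074,.068,.07)):
    X=[[*(g+M@[i*lx/2,j*ly/2]),z] for i,j in((-1,-1),(-1,1),(1,1),(1,-1))]
    cv2.polylines(p,[((proj(im,X)+.5-[x0,y0])*k).astype(np.int32)],True,(0,0,255),1)
  o.append(p)
cv2.imwrite("pics/c1.png",np.hstack(o))
E
```

```text
[0.53827808 0.21274472 0.20977113] 0.08483705844761955 4.65300250151853
bay from fixture [0.61866686 0.0595964 ]
cassette_grip [0.608  0.0592 0.098 ] 0.79
cassette_grip [0.6169 0.0593 0.098 ] 0.82
[0.6142 0.0568 0.1083]
bay [0.6129 0.0613 0.04  ] 0.74
bay [0.6227 0.0599 0.04  ] 0.95
[0.6198 0.0576 0.0533]
brush [0.493 0.404 0.   ] 0.65
brush [0.482 0.395 0.   ] 0.52
```

View pics/c1.png

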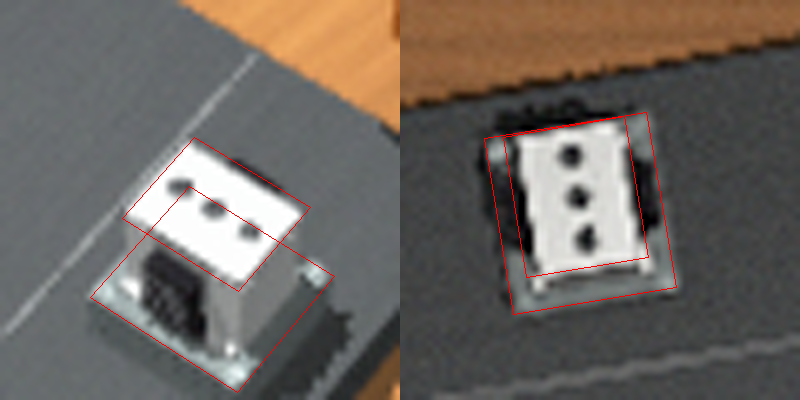

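The overlay matches the silver cassette at top crop (575,195) and its frame within about 1–2 mm. The brush stands free at about (0.48,0.39). Next I move over the cassette.

Request:
carry_out --steps '[[[0.085, 0.016, -0.0305, 0, 1.3], [0.085, 0.016, -0.0305, 0, 1.3], [0.085, 0.016, -0.0305, 0, 1.3], [0.085, 0.016, -0.0305, 0, 1.3], [0.085, 0.016, -0.0305, 0, 1.3], [0.085, 0, 0, 0, 0], [0.085, 0, 0, 0, 0], [0.085, 0, 0, 0, 0]]]' --grip_force 32

```text
time: 14.67
position: [0.6177, 0.0623, 0.2085]
orientation: [-0.0, 0.995, 0.099, -0.0]
force: [-1.0, -0.4, 0.9]
opening: 0.085
gripper_force: 0.0
```

Request:
carry_out --steps '[[[0.085, 0.001, -0.0025, -0.02, 0], [0.085, 0, 0, -0.03, 0], [0.085, 0, 0, -0.025, 0], [0.085, 0, 0, -0.02, 0], [0.085, 0, 0, -0.015, 0], [0.085, 0, 0, -0.01, 0], [0.085, 0, 0, -0.0095, 0], [0.085, 0, 0, 0, 0], [0.085, 0, 0, 0, 0]]]'

```text
time: 15.42
position: [0.6189, 0.0597, 0.0797]
orientation: [0.0, 0.995, 0.099, 0.0]
force: [0.2, -0.7, 0.2]
opening: 0.0848
gripper_force: 0.0
```

Request:
carry_out --steps '[[[0.07, 0, 0, 0, 0], [0.06, 0, 0, 0, 0], [0.05, 0, 0, 0, 0], [0.03, 0, 0, 0, 0], [0.0, 0, 0, 0, 0], [0.0, 0, 0, 0, 0], [0.0, 0, 0, 0, 0], [0.0, 0, 0, 0, 0]]]'

```text
time: 16.08
position: [0.6204, 0.0584, 0.0825]
orientation: [0.001, 0.995, 0.099, 0.002]
force: [-2.3, -1.8, 8.8]
opening: 0.0454
gripper_force: 33.9
```

Request:
carry_out --steps '[[[0.0, 0, 0, 0, 0], [0.0, 0, 0, 0, 0], [0.0, 0, 0, 0.003, 0], [0.0, 0, 0, 0.003, 0], [0.0, 0, 0, 0.004, 0], [0.0, 0, 0, 0, 0]]]'

```text
time: 16.58
position: [0.6191, 0.0587, 0.0891]
orientation: [0.0, 0.995, 0.098, 0.0]
force: [3.1, -1.6, -3.7]
opening: 0.0449
gripper_force: 35.4
```

The force of -3.7 N is the cassette's weight, so it is free. Drawing it up.

Request:
carry_out --steps '[[[0.0, 0, 0, 0.006, 0], [0.0, 0, 0, 0.008, 0], [0.0, 0, 0, 0.01, 0], [0.0, 0, 0, 0.012, 0], [0.0, 0, 0, 0.015, 0], [0.0, 0, 0, 0.02, 0], [0.0, 0, 0, 0.02, 0], [0.0, 0, 0, 0.02, 0], [0.0, 0, 0, 0.015, 0], [0.0, 0, 0, 0.01, 0]]]'

```text
time: 17.42
position: [0.6185, 0.0597, 0.2265]
orientation: [-0.001, 0.995, 0.099, 0.0]
force: [1.1, -0.1, -3.6]
opening: 0.045
gripper_force: 35.7
```

Request:
carry_out --steps '[[[0.0, 0, 0, 0.008, 0], [0.0, 0, 0, 0.003, 0], [0.0, 0, 0, 0, 0], [0.0, 0, 0, 0, 0], [0.0, 0, 0, 0, 0], [0.0, 0, 0, 0, 0], [0.0, 0, 0, 0, 0], [0.0, 0, 0, 0, 0]]]'

```text
time: 18.08
position: [0.6186, 0.0591, 0.2359]
orientation: [0.0, 0.995, 0.099, -0.0]
force: [-1.0, 0.1, -4.0]
opening: 0.0451
gripper_force: 35.7
```

```bash
python3 - <<'E'
from h import *
s=bot.get_image("scene");t=bot.get_image("top")
q=bot.sense();print(q["position"],q["opening"],q["gripper_force"],q["force"],np.abs(q["joint_velocities"]).max(),q["time"])
a=cv2.resize(s["pixels"][70:270,150:350],(500,500),interpolation=cv2.INTER_CUBIC)
b=cv2.resize(s["pixels"][100:200,240:300],(300,500),interpolation=cv2.INTER_CUBIC)
cv2.imwrite("pics/f1.png",np.hstack([a,b]))
E
```

```text
[0.61871201 0.05913974 0.23614252] 0.04456122500552272 35.701375007629395 [-0.29048271  0.01550281 -4.87454775] 0.0025191082281891455 18.1833
```

View pics/f1.png

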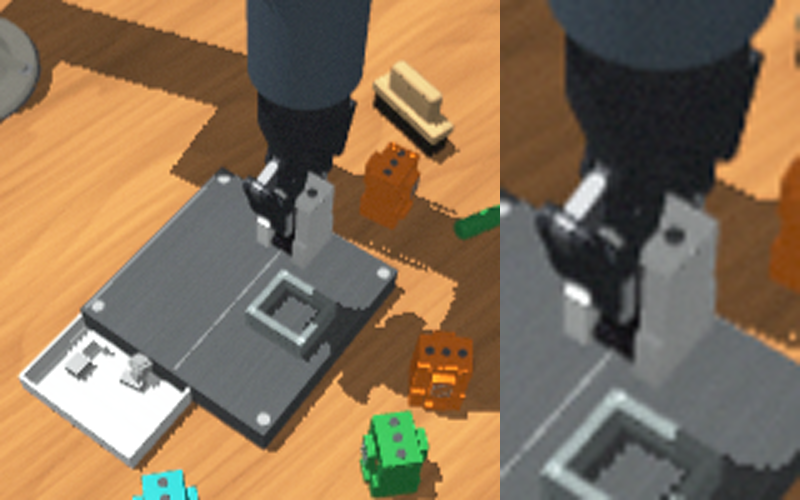

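The cassette hangs upright in the gripper above the empty bay at crop (295,300). Its underside is about 15 cm above the bed. The brush stands on its bristles at (415,105) and the offcuts are in the tray at (105,360).

```bash
python3 -c "
from cell import bot
print(bot.close_job())"
```

```text
the job is handed in; nothing more can be done
None
```

The job is handed in at about 18 s: all four offcuts are in the chip tray (the tee rests on the bar by the bed wall), the brush stands on its bristles clear of the fixture, and the cassette is held upright by its pressed catches about 15 cm above the bed.

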